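# Lock the decorating turntable with its sliding rod

## Task

Lock the small decorating turntable: first turn its green yoke until the V-channel through it lines up with the fixed grey V-groove, then push the aluminium rod gently along the groove, under the yoke's bridge, until its nose rests against the brass stop pin. Then swing the red keeper arm fully across the groove behind the rod. Do not ram the stop, and leave the pottery and tools round about where they are.

Things in the scene. Friction and masses are not known exactly. Their poses are not given: they have to be found in the camera images.
- stand: Blue fixed base plate, 365 x 122 x 12 mm, carrying the grey groove, yoke, keeper and stop pin. Origin on the work surface under the yoke's turning axis; +x is the direction in which the rod is pushed, +y to the left of that, z up. Offsets called 'stand' elsewhere are in this frame.
- groove_end (a point): Far end of the fixed grey groove block, at its top: stand x = -266 mm, y = 0, 40 mm above the work surface. The block runs from here to stand x = -66 mm, 48 mm wide, with a 90 degree V, 24 mm wide and 12 mm deep, along its top.
- yoke (a joint): Angle of the green yoke about its vertical axis (at the stand's origin), rad, positive anticlockwise from above; 0 = channel in line with the grey groove. Range -0.3 to 1.5, starts at 0.5 to 1.25. Stiff (about 0.08 N m), stays where left. A block 110 x 48 mm, top 39 mm above the work surface, with a V-channel along its length like the groove's, on a white disc 124 mm across.
- yoke_grip (a point): Point on the yoke's turning axis in the green bridge bar, 88 mm above the work surface. The bar lies across the channel: 64 mm long, 22 mm thick along the channel, 72 to 100 mm above the work surface; the rod passes 10 mm below it. The point's x axis points along the channel: grip the bar from above with the fingers closing along x, and turn.
- rod: Aluminium locking rod, 28 mm diameter, 180 mm long, about 0.3 kg, in the grey groove, its axis 48 mm above the work surface. Origin at its middle, on the axis; both ends are rounded; +x runs to the nose, the orange-banded tail faces away. Slides with about 1.5 to 5 N of friction, must travel 145 to 185 mm. Push the tail with shut fingers, tips about 45 mm above the work surface.
- rod_nose (a point): Foremost point of the rod's nose, 90 mm from the rod's origin.
- rod_tail (a point): Rearmost point of the rod's rounded tail, 90 mm behind the rod's origin. It ends at stand x = -111 mm when the nose is on the stop.
- stop_face (a point): Point of the brass stop pin (16 mm diameter, upright, top 70 mm above the work surface) that the nose must touch: stand x = 69 mm, y = 0, 48 mm above the work surface. Rigid.
- keeper (a joint): Angle of the red keeper arm about its vertical hinge, rad, positive anticlockwise from above: 0 = open, beside the groove, pointing to stand -x; 1.571 = fully shut on its end stop, across the groove behind the rod, pointing to stand -y. Starts at 0 to 0.25; moves easily, stays where left. Shuts only if the rod is home: its front face is then about 5 mm behind the tail.
- keeper_post (a point): Point on the upright red post at the keeper's free end, 85 mm above the work surface: post 16 mm diameter, its top 95 mm above the work surface, 66 mm from the hinge. The arm under it is 14 mm high, up to 58 mm above the work surface.
- keeper_hinge (a point): The keeper's vertical hinge axis: stand x = -122 mm, y = 48 mm.
- mug: Blue mug, 76 mm across, 85 mm high; origin under its centre. Bystander.
- glaze_jar: Jar with a white cap, 60 mm across, 75 mm high; origin under its centre. Bystander.
- kiln_post: Terracotta kiln post, 100 x 38 x 38 mm, lying; origin under its centre. Bystander.
- bowl: White bowl, 110 mm across, 50 mm high; origin under its centre. Bystander.
- brush: Brush lying on the table along its x axis. Bystander.
- wood_block: Wooden block 70 x 50 x 30 mm; origin under its centre. Bystander.
- stop_pin: The brass stop pin; its origin is the stand's origin (use point stop_face for its place).
Things that resemble listed ones, but are neither listed nor needed, are in the scene too. What is shaped like the rod but black or pink is not meant.

How it is judged:
By the outcome, as a careful person would: the job done as asked, in the order asked, and still so for the second after the job is handed in, with the robot touching nothing.
It also fails if it takes over 72 s, if anything falls off the work surface, if the arm or the gripper's body presses on something with over 40 N, if the wrist force passes 120 N, or if a joint passes its speed limit or range.

## Robot

A 6-joint arm with a two-finger parallel gripper is mounted at the origin on the work surface. World frame = base frame: x ahead of the robot, y to its left, z up, the work surface at z = 0. Lengths are in mm, angles in rad, forces in N, time in s.
With the tool pointing down it reaches from about 400 to 825 mm from the base axis. Payload 7 kg.
Tool frame: the origin (TCP) lies at the very end of the fingers, on their centre line; the grasp point (between the pads) lies 19 mm behind it; z points along the fingers, y is the line along which they close (so a half turn about z gives the same grasp; the last joint's range is limited). The gripper opens to 88 mm and grips with 3 to 60 N. Pads are 19 mm wide; open, the fingers measure 130 mm over their backs; the gripper's body (78 mm by 193 mm) begins 47 mm behind the grasp point.
Start: joints at [1.603, 0.359, 0.012, 0, -1.224, -0.288], TCP at [170.798, 653.011, 226.561] pointing down, gripper open.
Joint ranges: [-3.07, 3.07], [-1.43, 2.12], [-1.02, 1.25], [-3.03, 1.67], [-3.05, -0], [-3.03, 3.03]. Speed limits (rad/s): [2.39, 2.39, 3.01, 3.14, 3.14, 3.14].

## Interface

Orientations are given as a 3x3 rotation matrix whose columns are the frame's x, y, z axes.
In Python, from workcell import * gives the robot as it stands. The module is installed in compiled form; this text tells all that it offers.
- The arm moves only by the tool play_rows, never from a script. Its argument "series" is a list of rows, each a list of 3 entries, a list of its own where there are three numbers: the closure, from 0 (fully open) to 1 (shut), then the shift along the tool's x, y, z in mm, then the turn about the tool's z in degrees. In form: [[gripper, [dx, dy, dz], roll], ...]. A call has 1 to 12 rows; each row is the pose to reach, as a shift and turn from the pose commanded when the call began, along the tool's axes at that moment; what a row does not reach only later rows make up. A row lasts 1/10 s, in which the tool goes at most 50 mm and 8.59 degrees, less where a joint would pass 70% of its speed; a pose out of reach is approached as far as the arm can. A call with a gripper value outside its range is refused whole. The fingers move at their own pace and stop on an object; "grip_force" is the grip in N (left out, the last holds). Time passes only in rows, so rows that repeat a pose let the fingers close. It gives the time, the measured TCP pose, the force, the opening and the grip force at its end, in the units of the state.
- observe(): the state, without advancing time (a new reading comes with each control period).
- camera(name): name is "side" or "top"; returns (picture, depth): 400x640x3 uint8, red, green, blue; 400x640 float32, mm along the optical axis (not along the pixel's ray), 0 where there is no reading.
- get_calibration(name): a dict with "mtx" (3x3 intrinsics, pixels), "rvec" (rotation vector, rad) and "tvec" (3), from world to camera coordinates, as OpenCV has them. Camera axes: x right, y down, z forward; pixel columns grow to the right and rows downward; lengths in mm; the calibration is good to about 2 mm. A picture is of the moment at which its call begins. get_calibration takes no time and is no camera call.
- hand_in(): hands the job in; it is judged then, once.
The state is a dict: "t": time; "joint_pos": joint angles; "dq": joint speeds; "joint_torque": joint torques, N m; "ee_pos": TCP position; "orientation": TCP orientation; "force": force on the tool from outside, world axes, zero at the start; "torque": the same for the moment, N m; "finger_gap": finger opening in mm; "gripper_force": force on a finger pad.
Only numpy, scipy, OpenCV 4.12 (cv2) and the standard library are available. Lean on these libraries where they do the work, as an engineer would, in place of code of your own. Each camera call takes 0.05 s, during which the arm holds its last target. There are 200 camera calls.

## Working session

There is one attempt and no reset: what is moved stays moved. The work goes in short steps, Python scripts to look and compute and a tool call to move; the robot and the scene stay as the last step left them, time stands still between calls to the robot, and variables do not carry over. Pictures are saved under pics/ and viewed, at most 10 in all, crops included, and the job is handed in when it is done.

Besides the shell and the picture viewer there is one more tool, called after "Call:" by a JSON object that holds its "op" and its "data", one argument or row to a line. play_rows: Moves the arm, as the interface text tells. Its arguments: {"type":"object","properties":{"series":{"type":"array"},"grip_force":{"type":"number"}},"required":["series"]}

```bash
mkdir -p pics
cat > h.py <<'E'
from workcell import *
import numpy as np, cv2
def grab(n):
    p,d=camera(n); np.savez(f'{n}.npz',p=p,d=d); return p,d
def cal(n):
    c=get_calibration(n); R=cv2.Rodrigues(np.array(c['rvec'],float))[0]; return np.array(c['mtx'],float),R,np.array(c['tvec'],float).ravel()
def world(n,d):
    K,R,t=cal(n); h,w=d.shape; u,v=np.meshgrid(np.arange(w),np.arange(h))
    P=np.stack([(u-K[0,2])/K[0,0]*d,(v-K[1,2])/K[1,1]*d,d],-1); return (P-t)@R
def onplane(n,u,v,z):
    K,R,t=cal(n); r=R.T@np.array([(u-K[0,2])/K[0,0],(v-K[1,2])/K[1,1],1]); c=-R.T@t; return c+r*(z-c[2])/r[2]
def proj(n,P):
    K,R,t=cal(n); q=(np.atleast_2d(P)@R.T+t)@K.T; return q[:,:2]/q[:,2:]
E
python3 - <<'E'
from h import *
for n in('top','side'):
    p,d=grab(n); cv2.imwrite(f'pics/{n}0.png',p[...,::-1]); K,R,t=cal(n); print(n,K[0,0],-R.T@t,R[2])
s=observe(); print(s['t'],s['ee_pos'],s['orientation'],s['force'],s['finger_gap'])
E
```

```text
top 477.89554836158777 [ 312.71659075   25.03259619 1466.18629672] [ 0.13625453 -0.00457608 -0.99066329]
side 383.43705226222374 [  63.09124764 -906.13640369  709.86978283] [ 0.3849369   0.7711925  -0.50703621]
0.1 [170.68138589 652.62620859 225.73250541] [[ 9.67443226e-01 -2.53088012e-01 -2.52175506e-04]
 [-2.53088112e-01 -9.67442202e-01 -1.41198989e-03]
 [ 1.13392488e-04  1.42984268e-03 -9.99998971e-01]] [ 0.12054273 -0.58814761 -0.35561432] 88.19541968552474
```

View pics/top0.png

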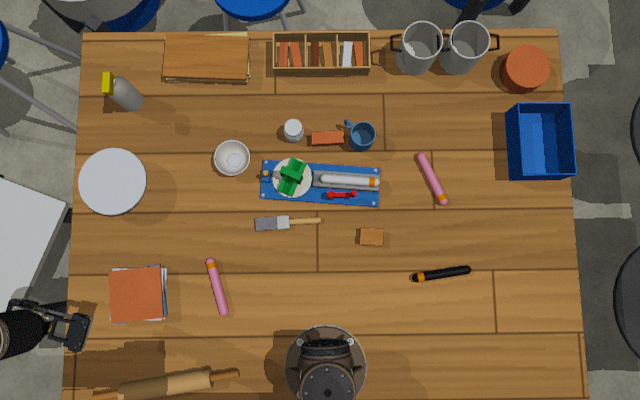

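View pics/side0.png

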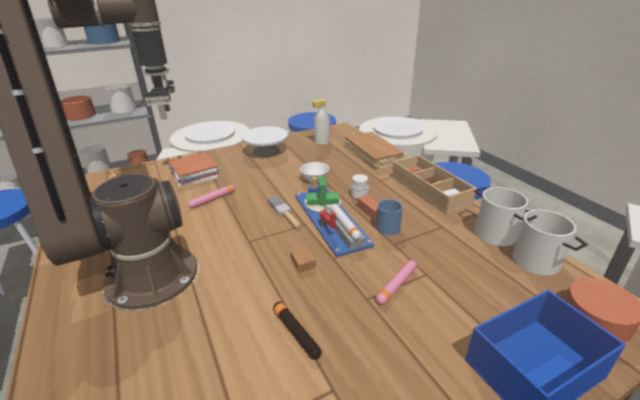

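The top view shows the stand around (320,183) with its +x to the left. The yoke is at (292,177), the rod tail at (377,182) and the keeper at (340,194). The brush at (290,222), glaze jar, kiln post, mug and bowl lie around it.

Run:
```python
from h import *
for n,b in(('top',(250,145,390,215)),('side',(285,165,385,255))):
    f=np.load(n+'.npz');p,d=f['p'],f['d']; x0,y0,x1,y1=b
    c=cv2.resize(p[y0:y1,x0:x1],None,fx=5.5,fy=5.5,interpolation=cv2.INTER_CUBIC); cv2.imwrite(f'pics/{n}1.png',c[...,::-1])
    W=world(n,d); hsv=cv2.cvtColor(p,cv2.COLOR_RGB2HSV).astype(int)
    m=np.zeros(d.shape,bool); m[y0:y1,x0:x1]=1
    H,S,V=hsv[...,0],hsv[...,1],hsv[...,2]
    for name,k in dict(green=(H>45)&(H<80)&(S>120),blue=(H>100)&(H<125)&(S>120)&(V>80),red=((H<4)|(H>174))&(S>150),orange=(H>5)&(H<20)&(S>150)&(V>130)).items():
        k=k&m&(d>0); q=W[k]; q=q[(q[:,2]>3)]
        if name=='blue': q=q[(q[:,2]<22)]
        if len(q)<3: print(name,len(q)); continue
        print(n,name,len(q),q.mean(0).round(1),np.percentile(q,[2,50,98],axis=0).round(0).tolist())
        r=cv2.minAreaRect(q[:,:2].astype(np.float32)); print('   rect',np.round(r[0],1),np.round(r[1],1),round(r[2],1))
        if name in('green','red'):
            for lo in (60,78,):
                t=q[q[:,2]>lo]
                if len(t)>3: print('   z>',lo,len(t),t.mean(0).round(1),[np.round(a,1) for a in cv2.minAreaRect(t[:,:2].astype(np.float32))[:2]],round(cv2.minAreaRect(t[:,:2].astype(np.float32))[2],1))
```

```text
top green 616 [561.7  96.8  53.5] [[514.0, 61.0, 23.0], [559.0, 97.0, 38.0], [614.0, 131.0, 102.0]]
   rect [564.5  95.2] [ 62.5 108.7] 63.9
   z> 60 188 [563.5  94.5  96.2] [array([565.5,  94.8]), array([62.3, 22.4])] 65.7
   z> 78 179 [564.   94.7  97.4] [array([565.5,  94.8]), array([62.3, 22.4])] 65.7
top blue 1748 [535.1  -1.2  10.6] [[480.0, -165.0, 4.0], [519.0, -8.0, 11.0], [611.0, 188.0, 17.0]]
   rect [548.1  10.3] [363.5 120.2] 85.1
top red 133 [504.8 -51.7  60.4] [[498.0, -91.0, 40.0], [505.0, -52.0, 57.0], [515.0, -13.0, 96.0]]
   rect [506.5 -52.3] [18.5 83.3] 0.8
   z> 60 43 [505.2 -63.   77. ] [array([506.1, -53.6]), array([80.7, 15.4])] 89.0
   z> 78 21 [505.4 -87.1  91.7] [array([506. , -87.7]), array([12.1, 12.1])] 44.8
top orange 146 [567.2 -15.1  16. ] [[452.0, -202.0, 3.0], [553.0, -65.0, 5.0], [665.0, 224.0, 62.0]]
   rect [559.9  11.6] [431.5 217. ] 89.3
green 0
side blue 395 [500.8 -59.7  12.7] [[479.0, -172.0, 10.0], [499.0, -91.0, 13.0], [527.0, 166.0, 15.0]]
   rect [505.2  -5.3] [108.3 358.9] 8.7
side red 93 [501.2 -69.   65.3] [[496.0, -97.0, 52.0], [501.0, -72.0, 60.0], [509.0, -26.0, 97.0]]
   rect [502.8 -60.8] [74.1 13.8] 86.7
   z> 60 49 [500.4 -78.2  72.9] [array([500.5, -60.6]), array([74.2, 11. ])] 85.3
   z> 78 15 [500.2 -94.1  88.5] [array([498.5, -92.7]), array([ 5.8, 10.5])] 43.9
side orange 4 [ 531.3 -146.8   57.9] [[529.0, -151.0, 54.0], [531.0, -147.0, 58.0], [533.0, -142.0, 61.0]]
   rect [ 531.4 -146.5] [9.3 2.7] 59.0
```

View pics/top1.png

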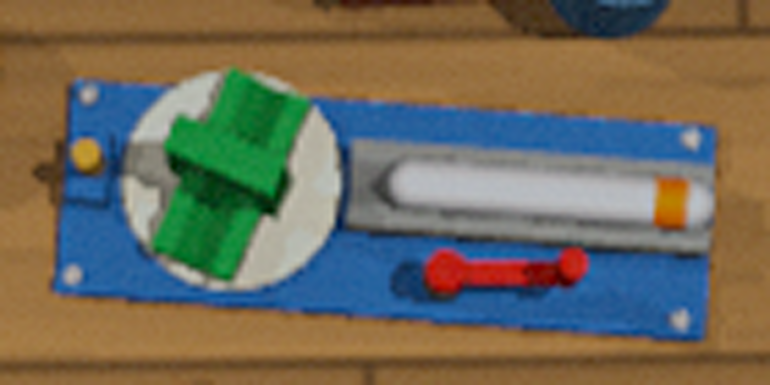

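View pics/side1.png

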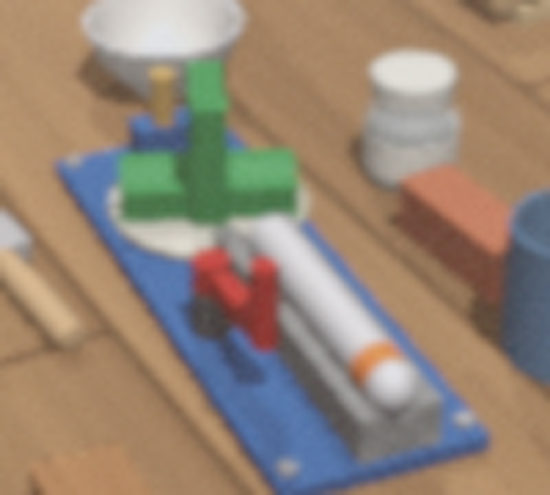

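```bash
cat >> h.py <<'E'
def go(x,y,z,yaw=None):
    "shift in tool axes and roll (deg) to reach; yaw = world angle of the tool's y axis"
    s=observe(); R=np.array(s['orientation']); sh=R.T@(np.array([x,y,z])-s['ee_pos'])
    cur=np.degrees(np.arctan2(R[1,1],R[0,1])); roll=None if yaw is None else (cur-yaw+180)%360-180
    print('t',round(s['t'],2),'pos',np.round(s['ee_pos'],1),'yaw',round(cur,1),'q',np.round(s['joint_pos'],2),'F',np.round(s['force'],1),'gap',round(s['finger_gap'],1)); print(' shift',sh.round(1),'roll',roll)
E
python3 - <<'E'
from h import *
p=np.load('top.npz');d=p['d'];p=p['p'];W=world('top',d)
hsv=cv2.cvtColor(p,cv2.COLOR_RGB2HSV).astype(int)
k=(W[...,2]>50)&(W[...,2]<70)&(W[...,1]<30)&(W[...,1]>-190)&(W[...,0]>520)&(W[...,0]<580)
q=W[k]; print(len(q),np.percentile(q,[1,50,99],axis=0).round(1).tolist(), cv2.minAreaRect(q[:,:2].astype(np.float32)))
l=cv2.fitLine(q[:,:2].astype(np.float32),cv2.DIST_HUBER,0,.01,.01).ravel(); a=np.degrees(np.arctan2(l[1],l[0]))%180; print('axis ang',a,'pt',l[2:], 'x at y=94.8',l[2]+(94.8-l[3])*l[0]/l[1])
e=l[:2]*np.sign(l[1]); o=np.array([565.3,94.8]); s=(q[:,:2]-o)@e; print('rod stand x',s.min(),s.max())
# blue plate corners by edges
m=((hsv[...,0]>100)&(hsv[...,0]<125)&(hsv[...,1]>120)&(hsv[...,2]>80)); m[:,:255]=0;m[:,385:]=0;m[:155]=0;m[212:]=0
v,u=np.nonzero(m); P=np.array([onplane('top',a_,b_,12)[:2] for a_,b_ in zip(u,v)],np.float32); print(cv2.minAreaRect(P))
# brass pin
k=(W[...,2]>55)&(W[...,2]<80)&(W[...,1]>150)&(W[...,1]<190)&(W[...,0]>540)&(W[...,0]<600); print('pin',W[k].round(0)[:8].tolist(),W[k].mean(0))
go(565,95,140,-24.3)
E
```

```text
498 [[532.5, -164.0, 50.6], [549.7, -77.2, 57.7], [567.0, 4.0, 65.7]] ((550.4669189453125, -80.06652069091797), (175.09193420410156, 27.72644805908203), 85.32748413085938)
axis ang 85.10584 pt [549.5664  -79.42954] x at y=94.8 564.4852
rod stand x -263.0597532509527 -87.92319744830829
((547.0599365234375, 10.13818359375), (362.8286437988281, 120.76774597167969), 85.10787963867188)
pin [[578.0, 176.0, 69.0], [579.0, 173.0, 67.0], [578.0, 170.0, 69.0], [577.0, 166.0, 76.0], [575.0, 179.0, 69.0], [576.0, 176.0, 68.0], [575.0, 173.0, 72.0], [576.0, 170.0, 67.0]] [571.76394584 171.51370501  66.793018  ]
t 0.1 pos [170.7 652.6 225.7] yaw -104.7 q [ 1.6   0.36  0.01 -0.   -1.22 -0.29] F [ 0.1 -0.6 -0.4] gap 88.2
 shift [522.6 439.6  86.4] roll -80.36033566709482
```

Call:
{"op": "play_rows", "data": {
  "series": [
    [0, [45, 38, 0], 8.3],
    [0, [90, 76, 0], 16.6],
    [0, [135, 114, 0], 24.9],
    [0, [178, 150, 0], 33.2],
    [0, [220, 185, 0], 41.5],
    [0, [260, 219, 0], 49.8],
    [0, [300, 252, 0], 58.1],
    [0, [340, 286, 0], 66.4],
    [0, [380, 320, 0], 74.7],
    [0, [420, 353, 0], 83],
    [0, [460, 387, 20], 91.3],
    [0, [500, 420, 40], 99.6]
  ]
}}

```text
t: 1.3
ee_pos: [516.9, 164.1, 203.4]
orientation: [[-0.416, -0.909, 0.002], [-0.909, 0.416, 0.001], [-0.002, -0.001, -1.0]]
force: [1.2, 0.8, -0.1]
finger_gap: 87.9
gripper_force: 0.0
```

```bash
python3 -c "
from h import *
go(565,95,69,155.7)"
```

```text
t 1.3 pos [516.9 164.1 203.4] yaw 155.4 q [ 0.67  0.16 -0.32  0.   -1.09 -1.1 ] F [ 1.2  0.8 -0.1] gap 87.9
 shift [ 43.  -72.3 134.4] roll -0.28431947312520833
```

Call:
{"op": "play_rows", "data": {
  "series": [
    [0, [0, 0, 0], 0],
    [0, [0, 0, 0], 0]
  ]
}}

```text
t: 1.5
ee_pos: [515.9, 164.2, 202.0]
orientation: [[-0.413, -0.911, -0.001], [-0.911, 0.413, -0.001], [0.001, 0.001, -1.0]]
force: [0.3, 1.1, 0.2]
finger_gap: 87.8
gripper_force: 0.0
```

```bash
python3 -c "
from h import *
go(565,95,69,155.7)"
```

```text
t 1.5 pos [515.9 164.2 202. ] yaw 155.6 q [ 0.67  0.16 -0.32 -0.   -1.1  -1.1 ] F [0.3 1.1 0.2] gap 87.8
 shift [ 42.6 -73.4 133. ] roll -0.09256750128611202
```

Call:
{"op": "play_rows", "data": {
  "series": [
    [0, [20, -35, 0], 0],
    [0, [42.6, -73.4, 0], 0],
    [0, [42.6, -73.4, 20], 0],
    [0, [42.6, -73.4, 50], 0],
    [0, [42.6, -73.4, 80], 0],
    [0, [42.6, -73.4, 105], 0],
    [0, [42.6, -73.4, 122], 0],
    [0, [42.6, -73.4, 132], 0],
    [0, [42.6, -73.4, 132], 0],
    [0, [42.6, -73.4, 132], 0]
  ]
}}

```text
t: 2.5
ee_pos: [565.6, 97.6, 71.7]
orientation: [[-0.409, -0.912, 0.001], [-0.912, 0.409, 0.0], [-0.001, -0.001, -1.0]]
force: [-0.4, -0.6, 0.9]
finger_gap: 87.3
gripper_force: 0.0
```

Run:
```python
from h import *
go(565,95,69,155.7)
p,d=grab('side'); c=cv2.resize(p[110:260,240:400],None,fx=4,fy=4,interpolation=cv2.INTER_CUBIC); cv2.imwrite('pics/s2.png',c[...,::-1])
```

```text
t 2.5 pos [565.6  97.6  71.7] yaw 155.8 q [ 0.51  0.34 -0.41  0.   -0.82 -0.93] F [-0.4 -0.6  0.9] gap 87.3
 shift [ 2.6 -0.5  2.7] roll 0.136405036310407
```

View pics/s2.png

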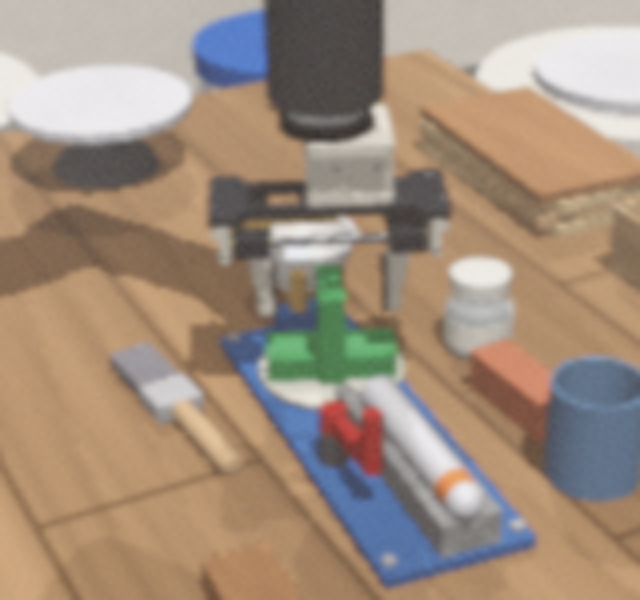

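The fingers at (262,290) and (395,285) straddle the green bar at (330,290). The x offset of about 2.6 mm gets corrected, then I close.

Call:
{"op": "play_rows", "data": {
  "series": [
    [0, [2.6, -0.5, 2.7], 0],
    [0.5, [2.6, -0.5, 2.7], 0],
    [1, [2.6, -0.5, 2.7], 0],
    [1, [2.6, -0.5, 2.7], 0],
    [1, [2.6, -0.5, 2.7], 0],
    [1, [2.6, -0.5, 2.7], 0],
    [1, [2.6, -0.5, 2.7], 0],
    [1, [2.6, -0.5, 2.7], 0],
    [1, [2.6, -0.5, 2.7], 0],
    [1, [2.6, -0.5, 2.7], 0]
  ],
  "grip_force": 20
}}

```text
t: 3.55
ee_pos: [564.8, 94.1, 68.2]
orientation: [[-0.411, -0.912, 0.0], [-0.912, 0.411, -0.0], [-0.0, -0.0, -1.0]]
force: [5.3, -3.7, -7.6]
finger_gap: 21.6
gripper_force: 20.0
```

```bash
python3 -c "
from h import *
go(565,95,69,85.1)"
```

```text
t 3.55 pos [564.8  94.1  68.2] yaw 155.7 q [ 0.51  0.34 -0.41  0.   -0.81 -0.93] F [ 5.3 -3.7 -7.6] gap 21.6
 shift [-0.9  0.2 -0.8] roll 70.64811593365047
```

Call:
{"op": "play_rows", "data": {
  "series": [
    [1, [0, -0.5, 0], 7],
    [1, [0, -0.5, 0], 14],
    [1, [0, -0.5, 0], 21],
    [1, [0, -0.5, 0], 28],
    [1, [0, -0.5, 0], 35],
    [1, [0, -0.5, 0], 42],
    [1, [0, -0.5, 0], 49],
    [1, [0, -0.5, 0], 56],
    [1, [0, -0.5, 0], 63],
    [1, [0, -0.5, 0], 70.6],
    [1, [0, -0.5, 0], 70.6],
    [1, [0, -0.5, 0], 70.6]
  ]
}}

```text
t: 4.75
ee_pos: [564.6, 94.5, 68.2]
orientation: [[-0.997, 0.083, -0.0], [0.083, 0.997, 0.001], [0.001, 0.001, -1.0]]
force: [-2.6, 4.8, 1.6]
finger_gap: 21.7
gripper_force: 20.0
```

Run:
```python
from h import *
go(565,95,69,85.1)
p,d=grab('top'); W=world('top',d); hsv=cv2.cvtColor(p,cv2.COLOR_RGB2HSV).astype(int)
k=(hsv[...,0]>45)&(hsv[...,0]<80)&(hsv[...,1]>120)&(abs(W[...,0]-565)<80)&(abs(W[...,1]-95)<80)
print(k.sum()); q=W[k]; print(cv2.minAreaRect(q[:,:2].astype(np.float32)))
```

```text
t 4.75 pos [564.6  94.5  68.2] yaw 85.2 q [ 0.51  0.34 -0.41 -0.   -0.81 -2.16] F [-2.6  4.8  1.6] gap 21.7
 shift [-0.4  0.5 -0.8] roll 0.14732744682487464
90
((537.9022216796875, 97.65901184082031), (106.62804412841797, 22.38131332397461), 86.62019348144531)
```

Call:
{"op": "play_rows", "data": {
  "series": [
    [0.4, [0, 0, 0], 0],
    [0.4, [0, 0, 0], 0],
    [0.4, [0, 0, 0], 0],
    [0.4, [0, 0, -10], 0],
    [0.4, [0, 0, -40], 0],
    [0.6, [0, 0, -80], 0],
    [0.8, [0, -40, -90], 0],
    [1, [0, -85, -90], 0],
    [1, [0, -130, -90], 0],
    [1, [0, -175, -90], 0],
    [1, [0, -220, -90], 0],
    [1, [0, -265, -90], 0]
  ]
}}

```text
t: 6.0
ee_pos: [542.4, -172.0, 159.3]
orientation: [[-0.996, 0.084, 0.001], [0.084, 0.996, -0.0], [-0.001, -0.0, -1.0]]
force: [1.8, -0.1, 0.5]
finger_gap: 2.9
gripper_force: 0.0
```

Run:
```python
from h import *
p,d=grab('top'); W=world('top',d); hsv=cv2.cvtColor(p,cv2.COLOR_RGB2HSV).astype(int)
k=(hsv[...,0]>45)&(hsv[...,0]<80)&(hsv[...,1]>120)&(abs(W[...,0]-565)<80)&(abs(W[...,1]-95)<80)
q=W[k]; print(k.sum(),cv2.minAreaRect(q[:,:2].astype(np.float32)),cv2.minAreaRect(q[q[:,2]>85][:,:2].astype(np.float32)))
c=cv2.resize(p[145:215,250:390],None,fx=5.5,fy=5.5,interpolation=cv2.INTER_CUBIC); cv2.imwrite('pics/t2.png',c[...,::-1])
go(538.9,-206,45,85.1)
```

```text
282 ((561.5732421875, 117.80375671386719), (73.45523071289062, 46.38740921020508), 73.9738540649414) ((549.16552734375, 97.33905792236328), (17.93419647216797, 30.757177352905273), 88.72419738769531)
t 6.05 pos [ 541.3 -176.8  159. ] yaw 85.0 q [ 0.03  0.24 -0.32  0.   -1.01 -1.69] F [ 1.6 -3.7  0.3] gap 1.8
 shift [-1.000e-01 -2.910e+01  1.141e+02] roll -0.05052193582631048
```

View pics/t2.png

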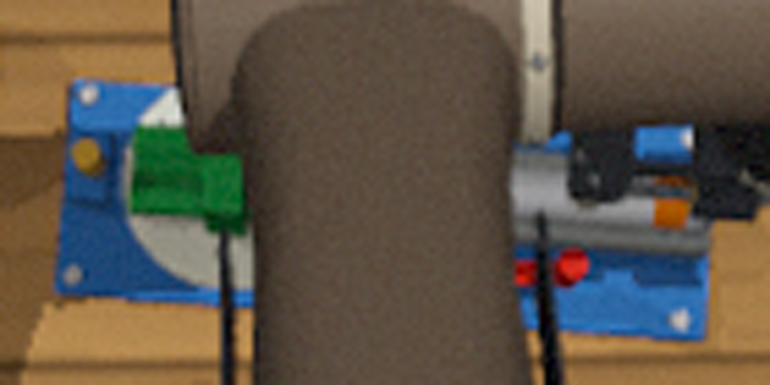

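The yoke's left half, (135-240, 125-215), now runs parallel to the plate. The arm hides the rest, so I'll measure again from the tail position.

Call:
{"op": "play_rows", "data": {
  "series": [
    [1, [0, -32, 0], 0],
    [1, [0, -32, 30], 0],
    [1, [0, -32, 65], 0],
    [1, [0, -32, 95], 0],
    [1, [0, -32, 112], 0],
    [1, [0, -32, 114], 0],
    [1, [0, -32, 114], 0],
    [1, [0, -32, 114], 0]
  ]
}}

```text
t: 6.85
ee_pos: [540.9, -202.1, 45.6]
orientation: [[-0.996, 0.084, 0.002], [0.084, 0.996, -0.0], [-0.002, -0.0, -1.0]]
force: [0.7, -0.1, 0.6]
finger_gap: 0.3
gripper_force: 0.0
```

Run:
```python
from h import *
p,d=grab('top'); W=world('top',d); hsv=cv2.cvtColor(p,cv2.COLOR_RGB2HSV).astype(int)
k=(hsv[...,0]>45)&(hsv[...,0]<80)&(hsv[...,1]>120)&(abs(W[...,0]-565)<80)&(abs(W[...,1]-95)<80)
q=W[k]; print(k.sum(),cv2.minAreaRect(q[:,:2].astype(np.float32)),cv2.minAreaRect(q[q[:,2]>85][:,:2].astype(np.float32)))
c=np.vstack([cv2.resize(p[150:205,250:400],None,fx=5,fy=5,interpolation=cv2.INTER_CUBIC)]); s,ds=grab('side')
c2=cv2.resize(s[165:265,240:390],None,fx=3,fy=3,interpolation=cv2.INTER_CUBIC); c2=np.pad(c2,((0,0),(0,300),(0,0)))
cv2.imwrite('pics/t3.png',np.vstack([c,c2])[...,::-1])
go(538.9,-206,45,85.1)
```

```text
521 ((563.6484375, 96.6341552734375), (107.2440414428711, 60.84545135498047), 89.91442108154297) ((563.574951171875, 95.63999938964844), (22.482524871826172, 60.72550582885742), 84.6862564086914)
t 6.95 pos [ 540.8 -202.    45.6] yaw 85.2 q [-0.02  0.38 -0.43  0.   -0.76 -1.64] F [-0.2 -0.  -0.3] gap 0.6
 shift [ 1.6 -4.1  0.6] roll 0.0596808307014669
```

View pics/t3.png

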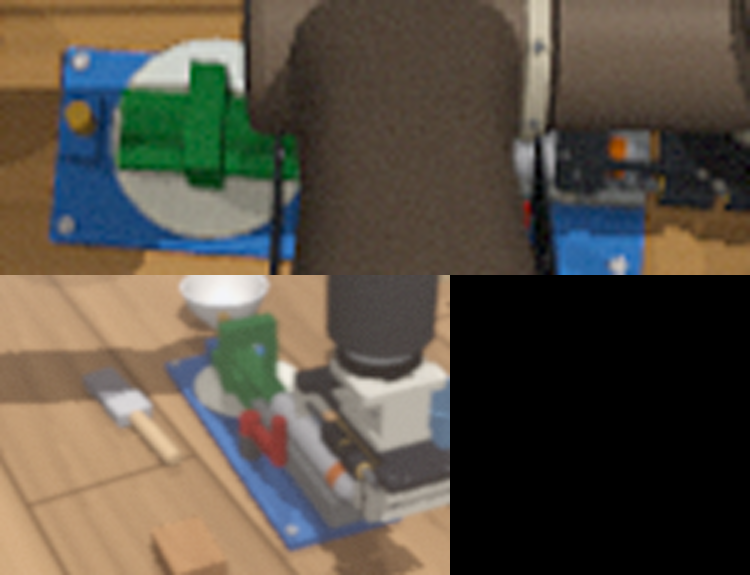

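Yoke bar (205,120) measures 84.7° against the groove's 85.1°, so it is aligned. The shut fingers sit just behind the tail, at (355,490) in the lower view. I start the gentle push.

Call:
{"op": "play_rows", "data": {
  "series": [
    [1, [1.5, 3, 0], 0],
    [1, [1.5, 6, 0], 0],
    [1, [1.5, 9, 0], 0],
    [1, [1.5, 12, 0], 0],
    [1, [1.5, 15, 0], 0],
    [1, [1.5, 18, 0], 0],
    [1, [1.5, 21, 0], 0],
    [1, [1.5, 24, 0], 0],
    [1, [1.5, 27, 0], 0],
    [1, [1.5, 30, 0], 0]
  ]
}}

```text
t: 7.95
ee_pos: [540.9, -171.8, 44.2]
orientation: [[-0.996, 0.085, -0.0], [0.085, 0.996, -0.0], [0.0, -0.0, -1.0]]
force: [0.3, -2.4, 0.6]
finger_gap: 0.6
gripper_force: 1.2
```

```bash
cat >> h.py <<'E'
def rod(view):
    p,d=camera(view); W=world(view,d); o=np.array([564.7,94.8]); e=np.array([.0854,.9963])
    hsv=cv2.cvtColor(p,cv2.COLOR_RGB2HSV).astype(int); D=W[...,:2]-o; sx=D@e; sy=D@np.array([-e[1],e[0]])
    k=(hsv[...,0]>5)&(hsv[...,0]<20)&(hsv[...,1]>130)&(abs(sy)<14)&(W[...,2]>44)&(W[...,2]<70)&(sx<-20)&(sx>-290)
    print(view,'orange sx',k.sum(),np.percentile(sx[k],[5,50,95]).round(1) if k.sum() else '')
    return p
def st(): 
    s=observe(); P=np.array(s['ee_pos'])[:2]-[564.7,94.8]; print('t',round(s['t'],2),'stand x,y',P@[.0854,.9963],P@[-.9963,.0854],'z',s['ee_pos'][2],'F',np.round(s['force'],1))
E
python3 -c "
from h import *
z=np.load('top.npz'); st(); p=rod('top');p=rod('side')"
```

```text
t 7.95 stand x,y -267.67205605740537 0.8990991319333048 z 44.15834150332161 F [ 0.3 -2.4  0.6]
top orange sx 23 [-234.8 -226.1 -219.7]
side orange sx 8 [-233.  -226.6 -223.8]
```

Call:
{"op": "play_rows", "data": {
  "series": [
    [1, [0.8, 4, 0], 0],
    [1, [0.8, 8, 0], 0],
    [1, [0.8, 12, 0], 0],
    [1, [0.8, 16, 0], 0],
    [1, [0.8, 20, 0], 0],
    [1, [0.8, 24, 0], 0],
    [1, [0.8, 28, 0], 0],
    [1, [0.8, 32, 0], 0],
    [1, [0.8, 36, 0], 0],
    [1, [0.8, 40, 0], 0],
    [1, [0.8, 44, 0], 0]
  ]
}}

```text
t: 9.15
ee_pos: [543.7, -127.8, 44.1]
orientation: [[-0.996, 0.085, -0.0], [0.085, 0.996, -0.0], [0.0, -0.0, -1.0]]
force: [0.9, -2.7, 0.6]
finger_gap: 0.1
gripper_force: 1.5
```

```bash
python3 -c "
from h import *
st(); p=rod('top');p=rod('side')"
```

```text
t 9.15 stand x,y -223.54532332760698 1.889263687214548 z 44.141796581694955 F [ 0.9 -2.7  0.6]
top orange sx 14 [-190. -184. -177.]
side orange sx 6 [-187.3 -184.  -180.6]
```

Call:
{"op": "play_rows", "data": {
  "series": [
    [1, [-1, 5, 0], 0],
    [1, [-1.5, 10, 0], 0],
    [1, [-1.5, 15, 0], 0],
    [1, [-1.5, 20, 0], 0],
    [1, [-1.5, 25, 0], 0],
    [1, [-1.5, 30, 0], 0],
    [1, [-1.5, 35, 0], 0],
    [1, [-1.5, 40, 0], 0],
    [1, [-1.5, 45, 0], 0],
    [1, [-1.5, 50, 0], 0],
    [1, [-1.5, 55, 0], 0],
    [1, [-1.5, 60, 0], 0]
  ]
}}

```text
t: 10.45
ee_pos: [549.3, -68.7, 44.0]
orientation: [[-0.996, 0.085, -0.002], [0.085, 0.996, -0.001], [0.002, -0.001, -1.0]]
force: [-2.7, -5.7, 2.8]
finger_gap: 0.7
gripper_force: 2.8
```

```bash
python3 -c "
from h import *
st(); p=rod('top');p=rod('side')"
```

```text
t 10.45 stand x,y -164.20594624504676 1.344816383051656 z 44.04820028964559 F [-2.7 -5.7  2.8]
top orange sx 5 [-127.7 -122.3 -116.9]
side orange sx 4 [-128.8 -126.  -123. ]
```

Call:
{"op": "play_rows", "data": {
  "series": [
    [1, [-0.5, 3, 0], 0],
    [1, [-1, 6, 0], 0],
    [1, [-1, 9, 0], 0],
    [1, [-1, 12, 0], 0],
    [1, [-1, 14, 0], 0],
    [1, [-1, 16, 0], 0],
    [1, [-1, 18, 0], 0],
    [1, [-1, 20, 0], 0],
    [1, [-1, 21.5, 0], 0],
    [1, [-1, 23, 0], 0],
    [1, [-1, 24, 0], 0],
    [1, [-1, 25, 0], 0]
  ]
}}

```text
t: 11.75
ee_pos: [552.1, -44.5, 44.0]
orientation: [[-0.996, 0.085, -0.003], [0.085, 0.996, -0.001], [0.003, -0.001, -1.0]]
force: [-4.2, -5.5, 5.3]
finger_gap: 0.5
gripper_force: 3.6
```

```bash
python3 -c "
from h import *
st(); p=rod('top');p=rod('side')"
```

```text
t 11.75 stand x,y -139.82403278398223 0.7072118460265653 z 43.97000705983292 F [-4.2 -5.5  5.3]
top orange sx 4 [-100.7  -96.7  -92.6]
side orange sx 4 [-102.8  -99.8  -97.6]
```

Around 10 mm remain, so I creep at 1 mm per row and watch the force.

Call:
{"op": "play_rows", "data": {
  "series": [
    [1, [0, 1, 0], 0],
    [1, [0, 2, 0], 0],
    [1, [0, 3, 0], 0],
    [1, [0, 4, 0], 0],
    [1, [0, 5, 0], 0],
    [1, [0, 6, 0], 0]
  ]
}}

```text
t: 12.45
ee_pos: [552.6, -38.4, 43.9]
orientation: [[-0.996, 0.085, -0.003], [0.085, 0.996, -0.001], [0.003, -0.001, -1.0]]
force: [-3.4, -6.6, 4.0]
finger_gap: 0.2
gripper_force: 3.4
```

```bash
python3 -c "
from h import *
st(); p=rod('top');p=rod('side')"
```

```text
t 12.45 stand x,y -133.7866985319313 0.6716265397522925 z 43.9345770875896 F [-3.4 -6.6  4. ]
top orange sx 5 [-94.6 -89.2 -83.8]
side orange sx 5 [-96.4 -94.1 -92.2]
```

Call:
{"op": "play_rows", "data": {
  "series": [
    [1, [0, 0.7, 0], 0],
    [1, [0, 1.4, 0], 0],
    [1, [0, 2, 0], 0],
    [1, [0, 2.5, 0], 0]
  ]
}}

```text
t: 12.95
ee_pos: [552.9, -35.9, 43.9]
orientation: [[-0.996, 0.085, -0.003], [0.085, 0.996, -0.001], [0.003, -0.001, -1.0]]
force: [-3.2, -5.2, 3.8]
finger_gap: 0.5
gripper_force: 3.2
```

Call:
{"op": "play_rows", "data": {
  "series": [
    [1, [0, 0.5, 0], 0],
    [1, [0, 1, 0], 0],
    [1, [0, 1.5, 0], 0]
  ]
}}

```text
t: 13.25
ee_pos: [553.0, -34.4, 43.9]
orientation: [[-0.996, 0.085, -0.003], [0.085, 0.996, -0.001], [0.003, -0.001, -1.0]]
force: [-3.7, -6.1, 4.2]
finger_gap: 0.3
gripper_force: 3.2
```

Call:
{"op": "play_rows", "data": {
  "series": [
    [1, [0, 0.5, 0], 0],
    [1, [0, 1, 0], 0],
    [1, [0, 1.5, 0], 0]
  ]
}}

```text
t: 13.55
ee_pos: [553.1, -32.9, 43.9]
orientation: [[-0.996, 0.085, -0.003], [0.085, 0.996, -0.001], [0.003, -0.001, -1.0]]
force: [-3.9, -6.1, 4.7]
finger_gap: 0.9
gripper_force: 3.2
```

Call:
{"op": "play_rows", "data": {
  "series": [
    [1, [0, 0.5, 0], 0],
    [1, [0, 1, 0], 0]
  ]
}}

```text
t: 13.75
ee_pos: [553.2, -31.9, 43.9]
orientation: [[-0.996, 0.085, -0.003], [0.085, 0.996, -0.001], [0.003, -0.001, -1.0]]
force: [-3.8, -6.5, 3.9]
finger_gap: 0.8
gripper_force: 3.2
```

Call:
{"op": "play_rows", "data": {
  "series": [
    [1, [0, 0.5, 0], 0],
    [1, [0, 1, 0], 0]
  ]
}}

```text
t: 13.95
ee_pos: [553.3, -31.0, 43.9]
orientation: [[-0.996, 0.085, -0.003], [0.085, 0.996, -0.001], [0.003, -0.001, -1.0]]
force: [-4.0, -6.5, 4.3]
finger_gap: 0.5
gripper_force: 3.7
```

```bash
python3 -c "
from h import *
st(); p=rod('top');p=rod('side')"
```

```text
t 13.95 stand x,y -126.27717228705941 0.6417084855195263 z 43.91449063829919 F [-4.  -6.5  4.3]
top orange sx 4 [-88.7 -84.7 -80.7]
side orange sx 4 [-90.5 -86.4 -80.9]
```

Call:
{"op": "play_rows", "data": {
  "series": [
    [1, [0, 0.5, 0], 0],
    [1, [0, 1, 0], 0]
  ]
}}

```text
t: 14.25
ee_pos: [553.2, -30.5, 44.0]
orientation: [[-0.996, 0.085, -0.003], [0.085, 0.996, -0.002], [0.003, -0.002, -1.0]]
force: [-2.8, -11.3, 4.3]
finger_gap: 0.2
gripper_force: 5.8
```

Call:
{"op": "play_rows", "data": {
  "series": [
    [1, [0, 0.5, 0], 0],
    [1, [0, 1, 0], 0]
  ]
}}

```text
t: 14.45
ee_pos: [553.2, -30.2, 44.0]
orientation: [[-0.996, 0.085, -0.003], [0.085, 0.996, -0.003], [0.003, -0.003, -1.0]]
force: [-2.0, -15.9, 4.1]
finger_gap: 0.2
gripper_force: 7.9
```

Call:
{"op": "play_rows", "data": {
  "series": [
    [1, [0, 0.5, 0], 0],
    [1, [0, 1, 0], 0]
  ]
}}

```text
t: 14.65
ee_pos: [553.1, -30.0, 44.0]
orientation: [[-0.996, 0.085, -0.004], [0.085, 0.996, -0.003], [0.004, -0.004, -1.0]]
force: [-3.3, -19.9, 4.6]
finger_gap: 0.5
gripper_force: 10.0
```

Run:
```python
from h import *
st(); p=rod('side'); q=rod('top')
a=cv2.resize(p[170:240,290:370],None,fx=5,fy=5,interpolation=cv2.INTER_CUBIC); b=cv2.resize(q[150:210,250:330],None,fx=5,fy=5,interpolation=cv2.INTER_CUBIC)
b=np.pad(b,((0,50),(0,0),(0,0))); cv2.imwrite('pics/r4.png',np.hstack([a,b])[...,::-1])
```

```text
t 14.65 stand x,y -125.30254810510307 0.8625783251335264 z 44.031539346196666 F [ -3.3 -19.9   4.6]
side orange sx 4 [-88.7 -88.3 -87. ]
top orange sx 4 [-85.8 -81.7 -77.7]
```

View pics/r4.png

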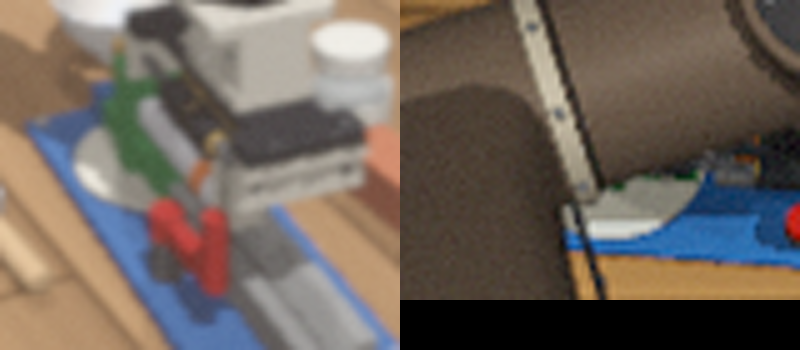

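The rod is seated on the stop: motion ceased while the force rose to 20 N. Now I back off, rise and set up on the red post.

Call:
{"op": "play_rows", "data": {
  "series": [
    [1, [0, -5, 0], 0],
    [1, [0, -20, 0], 0],
    [1, [0, -22, -30], 0],
    [1, [0, -22, -70], 6],
    [0.6, [0, -30, -100], 13],
    [0.5, [0, -40, -100], 21],
    [0.5, [20, -50, -100], 29],
    [0.5, [35, -57, -100], 37],
    [0.5, [35, -57, -100], 45],
    [0.5, [35, -57, -100], 45]
  ]
}}

```text
t: 15.75
ee_pos: [515.3, -81.2, 144.5]
orientation: [[-0.643, 0.766, 0.001], [0.766, 0.643, 0.001], [-0.0, 0.001, -1.0]]
force: [0.7, 0.2, 0.3]
finger_gap: 41.2
gripper_force: 0.0
```

Run:
```python
from h import *
for n in('side','top'):
    p,d=grab(n); W=world(n,d); hsv=cv2.cvtColor(p,cv2.COLOR_RGB2HSV).astype(int)
    k=((hsv[...,0]<4)|(hsv[...,0]>174))&(hsv[...,1]>150)&(abs(W[...,0]-505)<60)&(abs(W[...,1]+60)<60)&(W[...,2]>78)&(W[...,2]<105)
    if k.sum(): print(n,k.sum(),W[k].mean(0))
go(505.5,-87.5,69,40.1)
```

```text
side 21 [500.34919706 -94.42346375  87.72973285]
t 15.85 pos [515.7 -81.  144.3] yaw 40.4 q [ 0.22  0.18 -0.44 -0.   -0.95 -2.66] F [ 0.1 -0.2  0.9] gap 43.3
 shift [  1.7 -12.   75.3] roll 0.27917129791302386
```

Call:
{"op": "play_rows", "data": {
  "series": [
    [0.5, [1.7, -12, 0], 0],
    [0.5, [1.7, -12, 25], 0],
    [0.5, [1.7, -12, 50], 0],
    [0.5, [1.7, -12, 68], 0],
    [0.5, [1.7, -12, 75], 0],
    [0.5, [1.7, -12, 75], 0],
    [0.5, [1.7, -12, 75], 0]
  ]
}}

```text
t: 16.55
ee_pos: [505.4, -87.4, 69.8]
orientation: [[-0.646, 0.764, 0.001], [0.764, 0.646, -0.0], [-0.0, 0.0, -1.0]]
force: [0.4, 0.1, 1.3]
finger_gap: 44.1
gripper_force: 0.0
```

Call:
{"op": "play_rows", "data": {
  "series": [
    [0.8, [0, 0, 0], 0],
    [1, [0, 0, 0], 0],
    [1, [0, 0, 0], 0],
    [1, [0, 0, 0], 0],
    [1, [0, 0, 0], 0],
    [1, [0, 0, 0], 0],
    [1, [0, 0, 0], 0]
  ],
  "grip_force": 10
}}

```text
t: 17.25
ee_pos: [505.1, -87.6, 69.4]
orientation: [[-0.645, 0.764, 0.0], [0.764, 0.645, -0.0], [-0.0, -0.0, -1.0]]
force: [-0.3, -2.9, 4.2]
finger_gap: 15.3
gripper_force: 10.0
```

Run:
```python
from h import *
s=observe(); st(); print(s['finger_gap'],s['gripper_force'])
R=np.array(s['orientation']); P=np.array(s['ee_pos']); o=np.array([564.7,94.8]); E_=np.array([[.0854,.9963],[-.9963,.0854]])
c=(P[:2]-o)@E_.T-[-122,48]; a=np.degrees(np.arctan2(c[1],c[0]))%360; print('r',np.hypot(*c),'ang',a-180)
for th in np.linspace(a-180,92,13)[1:]:
    t=np.radians(180+th); w=o+(np.array([-122,48])+66*np.array([np.cos(t),np.sin(t)]))@E_
    print(round(th),(R.T@np.r_[w-P[:2],0]).round(1))
```

```text
t 17.25 stand x,y -186.84385388962215 43.83866298490085 z 69.41544566019603 F [-0.3 -2.9  4.2]
15.330613937922598 10.000334680080414
r 64.9772430394819 ang 3.671906092577842
11 [-5.9  6.   0. ]
18 [-10.2  13.4   0. ]
26 [-13.5  21.2   0. ]
33 [-15.8  29.3   0. ]
40 [-17.   37.7   0. ]
48 [-17.2  46.2   0. ]
55 [-16.2  54.6   0. ]
63 [-14.2  62.8   0. ]
70 [-11.1  70.7   0. ]
77 [-7.1 78.2  0. ]
85 [-2.1 85.  -0. ]
92 [ 3.7 91.2 -0. ]
```

Post gripped (gap 15 mm). Next I swing it along the arc to about 77°.

Call:
{"op": "play_rows", "data": {
  "series": [
    [1, [-5.5, 6, 0], 0],
    [1, [-10, 13.4, 0], 0],
    [1, [-13.3, 21.2, 0], 0],
    [1, [-15.6, 29.3, 0], 0],
    [1, [-16.8, 37.7, 0], 0],
    [1, [-17, 46.2, 0], 0],
    [1, [-16, 54.6, 0], 0],
    [1, [-14, 62.8, 0], 0],
    [1, [-11, 70.7, 0], 0],
    [1, [-7, 78, 0], 0],
    [1, [-7, 78, 0], 0]
  ]
}}

```text
t: 18.35
ee_pos: [569.7, -41.1, 69.1]
orientation: [[-0.645, 0.764, 0.001], [0.764, 0.645, 0.0], [-0.0, 0.001, -1.0]]
force: [0.2, -0.1, 0.1]
finger_gap: 15.5
gripper_force: 10.0
```

Call:
{"op": "play_rows", "data": {
  "series": [
    [1, [1.5, 2.3, 0], 0],
    [1, [3.2, 4.6, 0], 0],
    [1, [4.9, 6.9, 0], 0]
  ]
}}

```text
t: 18.65
ee_pos: [570.8, -34.3, 69.1]
orientation: [[-0.644, 0.765, -0.001], [0.765, 0.644, -0.0], [0.0, -0.001, -1.0]]
force: [0.1, -2.1, 1.4]
finger_gap: 15.8
gripper_force: 10.0
```

Run:
```python
from h import *
s=observe(); st(); print(s['finger_gap'])
P=np.array(s['ee_pos']); o=np.array([564.7,94.8]); E_=np.array([[.0854,.9963],[-.9963,.0854]])
c=(P[:2]-o)@E_.T-[-122,48]; print('r',np.hypot(*c),'ang',np.degrees(np.arctan2(c[1],c[0]))%360-180)
```

```text
t 18.65 stand x,y -128.13314199075083 -17.130343475566086 z 69.08115085220709 F [ 0.1 -2.1  1.4]
15.807677644461975
r 65.41847653319302 ang 84.6204804174642
```

Call:
{"op": "play_rows", "data": {
  "series": [
    [1, [1.3, 1.5, 0], 0],
    [1, [2.6, 3, 0], 0],
    [1, [3.6, 4, 0], 0]
  ]
}}

```text
t: 18.95
ee_pos: [571.8, -28.9, 69.1]
orientation: [[-0.645, 0.764, -0.0], [0.764, 0.645, -0.0], [0.0, -0.0, -1.0]]
force: [-0.3, -3.7, 1.7]
finger_gap: 15.4
gripper_force: 10.0
```

Call:
{"op": "play_rows", "data": {
  "series": [
    [1, [0.7, 0.7, 0], 0],
    [1, [1.4, 1.4, 0], 0]
  ]
}}

```text
t: 19.15
ee_pos: [571.9, -27.7, 69.2]
orientation: [[-0.645, 0.764, -0.001], [0.764, 0.645, -0.001], [-0.0, -0.001, -1.0]]
force: [1.0, -10.3, -0.3]
finger_gap: 15.3
gripper_force: 10.0
```

Run:
```python
from h import *
s=observe(); st(); print(s['finger_gap'])
P=np.array(s['ee_pos']); o=np.array([564.7,94.8]); E_=np.array([[.0854,.9963],[-.9963,.0854]])
c=(P[:2]-o)@E_.T-[-122,48]; print('r',np.hypot(*c),'ang',np.degrees(np.arctan2(c[1],c[0]))%360-180)
```

```text
t 19.15 stand x,y -121.38587697733665 -17.634920538557207 z 69.15574854585016 F [  1.  -10.3  -0.3]
15.337579921702726
r 65.637793542971 ang 90.53608094956047
```

Call:
{"op": "play_rows", "data": {
  "series": [
    [1, [0.5, 0.5, 0], 0],
    [1, [0.5, 0.5, 0], 0],
    [0.8, [0.5, 0.5, 0], 0],
    [0.6, [0.5, 0.5, 0], 0],
    [0.6, [0.5, 0.5, 0], 0],
    [0.6, [0.5, 0.5, -20], 0],
    [0.6, [0.5, 0.5, -60], 0],
    [0.6, [0.5, 0.5, -100], 0],
    [0.6, [0, -45, -120], 0],
    [0.6, [0, -90, -120], 0],
    [0.6, [0, -135, -120], 0],
    [0.6, [0, -180, -120], 0]
  ]
}}

```text
t: 20.35
ee_pos: [433.4, -143.4, 189.5]
orientation: [[-0.645, 0.764, 0.001], [0.764, 0.645, 0.001], [-0.0, 0.001, -1.0]]
force: [-0.8, -0.7, -0.0]
finger_gap: 35.2
gripper_force: 0.0
```

Run:
```python
from h import *
st(); q=rod('side'); p,d=grab('top'); f=grab('side')[0]
a=cv2.resize(f[165:255,285:385],None,fx=4,fy=4,interpolation=cv2.INTER_CUBIC); b=cv2.resize(p[145:215,250:390],None,fx=5.5,fy=5.5,interpolation=cv2.INTER_CUBIC)
b=cv2.resize(b,(400,200)); cv2.imwrite('pics/f5.png',np.vstack([a,b])[...,::-1])
W=world('side',np.load('side.npz')['d']); hsv=cv2.cvtColor(f,cv2.COLOR_RGB2HSV).astype(int)
k=((hsv[...,0]<4)|(hsv[...,0]>174))&(hsv[...,1]>150)&(abs(W[...,0]-545)<60)&(abs(W[...,1]+30)<60)&(W[...,2]>75)&(W[...,2]<105); print(W[k].mean(0))
```

```text
t 20.35 stand x,y -248.4822666158354 110.46303373437884 z 189.4511802923257 F [-0.8 -0.7 -0. ]
side orange sx 6 [-91.3 -86.8 -84.7]
[568.4408563  -34.95703586  88.77357655]
```

View pics/f5.png

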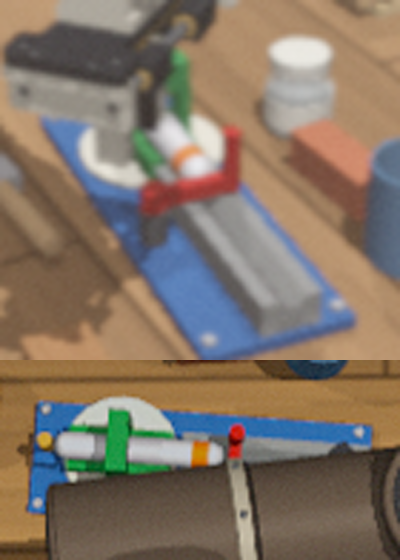

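The picture shows the rod under the bridge with its nose at the brass pin (45,440) in the lower half. The keeper arm (190,185) and post (230,160) lie across the groove, at the shut position by measurement. The bystanders are undisturbed and the robot is clear.

```bash
python3 -c "
from workcell import *
print(hand_in())"
```

```text
the job is handed in; nothing more can be done
None
```

I handed the job in at about 20 s on the robot's clock: yoke in line to within about 0.5°, rod seated gently on the stop pin (about 20 N at most), and keeper swung shut behind it, with no verdict returned.

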